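# Put the column cutter back in its graded rack hole

### The arm

A 6-joint arm with a two-finger parallel gripper is mounted at the origin on the work surface. World frame = base frame: x ahead of the robot, y to its left, z up, the work surface at z = 0. Lengths are in mm, angles in rad, forces in N, time in s.
With the tool pointing down it reaches from about 300 to 775 mm from the base axis. Payload 14.6 kg.
Tool frame: the origin (TCP) lies midway between the tips of the shut fingers; the grasp point (between the pads) lies 19 mm behind it; z points along the fingers, y is the direction in which the jaws open and shut (so a half turn about z gives the same grasp; the last joint's range is limited). The gripper opens to 94 mm and grips with 3 to 60 N. Pads are 16 mm wide; open, the fingers measure 119 mm over their backs; the gripper's body (75 mm by 177 mm) begins 78 mm behind the grasp point.
Start: joints at [-1.183, 0.3, 1.521, -0, 1.321, -0.067], TCP at [241.597, -494.085, 205.446] pointing down, gripper open.
Joint ranges: [-3.03, 3.03], [-0.79, 2.21], [0.23, 2.52], [-1.04, 4.18], [0, 3.07], [-2.55, 2.55]. Speed limits (rad/s): [2.22, 2.22, 2.57, 3.14, 3.14, 3.14].

### API

Orientations are given as [roll, pitch, yaw] about the fixed x, y, z axes, in that order (R = Rz(yaw) Ry(pitch) Rx(roll)).
In Python, from cell import manip gives the robot as it stands.
- The arm moves only by the tool play_rows, never from a script. Its argument "commands" is a list of rows, each an object of numbers: "x", "y", "z": the shift along the tool's x, y, z in m; "wx", "wy", "wz": the turn, a rotation vector about the tool's x, y, z in degrees; "grip": the opening, from 0 (shut) to 1 (fully open). In form: [{"x": .., "y": .., "z": .., "wx": .., "wy": .., "wz": .., "grip": ..}, ...]. A call has 1 to 20 rows; each row shifts and turns the commanded pose from where the row before left it, along the tool's axes as they then stand; what a row does not reach is not made up. A row lasts 1/8 s, in which the tool goes at most 62.5 mm and 10.7 degrees, less where a joint would pass 70% of its speed; a pose out of reach is approached as far as the arm can. A call is refused whole if a number of a shift passes 0.0625 or a number of a turn 10.7, either way. A call with a gripper value outside its range is refused whole. The fingers move at their own pace and stop on an object; "squeeze" is the grip in N (left out, the last holds). Time passes only in rows, so rows that do not move let the fingers close. It gives the time, the measured TCP pose, the force and the opening at its end, in the units of the state.
- manip.read_state(): the state, without advancing time (a new reading comes with each control period).
- manip.camera(name): name is "scene" or "top"; returns (picture, depth): 420x560x3 uint8, red, green, blue; 420x560 float32, mm along the optical axis (not along the pixel's ray), 0 where there is no reading.
- manip.camera_info(name): a dict with "intrinsics" (3x3 intrinsics, pixels), "camera_from_world" (4x4, takes a point from world to camera coordinates). Camera axes: x right, y up, looking along -z (the intrinsics and any distortion apply to the point x, -y, -z); pixel columns grow to the right and rows downward; lengths in mm; the calibration is good to about 2 mm. A picture is of the moment at which its call begins. camera_info takes no time and is no camera call.
- manip.sign_off(): hands the job in, once; it reports no verdict.
The state is a dict: "clock": time; "joints": joint angles; "qd": joint speeds; "effort": joint torques, N m; "eef_pos": TCP position; "eef_rot": TCP orientation; "wrist_force": force on the tool from outside, world axes, zero at the start; "moment": the same for the moment, N m; "finger_gap": finger opening in mm.
Only numpy, scipy, OpenCV 4.12 (cv2) and the standard library are available. Lean on these libraries where they do the work, as an engineer would, in place of code of your own. Each camera call takes 0.05 s, during which the arm holds its last target.

### The job

Put the column cutter that stands on the green chopping board away in the white rack, upright in the one hole that fits its tube, pushed fully home so that its collar lies on the block, and let go of it. The block has some play in its holder, so lower the cutter gently and feel for the hole without forcing it. Leave the two cutters in the steel tray and everything else on the table where they are.

Things in the scene. Friction and masses are not known exactly. Their poses are not given: they have to be found in the camera images.
- rack: Rack: fixed dark steel holder, 84 (x) x 338 (y) mm, with a white block whose flat top is 55 mm above the table. Five places in a row along rack y, 62 mm apart, graded from 15 mm at -y to 35 mm at +y; the two end ones hold cutters (heads 50 mm above the block), the three between are empty. Origin: centre of the underside. The block slides in the holder along y if pushed with over 14 N.
- hole20 (a point): Mouth centre of the hole for the 20 mm tube, on the block's top face, as it would be with the block in the middle of its play (axes as the rack's). The block rests anywhere within 12 mm either way along rack y, so the true hole is up to 12 mm from here along y, at the same x and z. Hole diameter 21.6 mm, 45 mm deep, mouth bevelled 1 mm.
- hole25 (a point): Mouth centre of the hole for the 25 mm tube, on the block's top face, as it would be with the block in the middle of its play (axes as the rack's). The block rests anywhere within 12 mm either way along rack y, so the true hole is up to 12 mm from here along y, at the same x and z. Hole diameter 26.6 mm, 45 mm deep, mouth bevelled 1 mm.
- hole30 (a point): Mouth centre of the hole for the 30 mm tube, on the block's top face, as it would be with the block in the middle of its play (axes as the rack's). The block rests anywhere within 12 mm either way along rack y, so the true hole is up to 12 mm from here along y, at the same x and z. Hole diameter 31.6 mm, 45 mm deep, mouth bevelled 1 mm.
- cutter20_c (a point): Cutter, 20 mm size, upright; one of the three is on the board, two in the tray. From below: steel tube 20 mm thick, 40 mm long, rim bevelled 1 mm; collar 38 mm wide, 4 mm thick; round black grip 30 mm wide, 46 mm high. 0.12 kg. Point on the axis 45 mm above the foot (half-way up; the grip is 1 mm below to 45 mm above it), z to the grip; 5 mm above the hole's mouth when home.
- cutter25_c (a point): Cutter, 25 mm size, upright; one of the three is on the board, two in the tray. From below: steel tube 25 mm thick, 40 mm long, rim bevelled 1 mm; collar 38 mm wide, 4 mm thick; round black grip 30 mm wide, 46 mm high. 0.12 kg. Point on the axis 45 mm above the foot (half-way up; the grip is 1 mm below to 45 mm above it), z to the grip; 5 mm above the hole's mouth when home.
- cutter30_c (a point): Cutter, 30 mm size, upright; one of the three is on the board, two in the tray. From below: steel tube 30 mm thick, 40 mm long, rim bevelled 1 mm; collar 38 mm wide, 4 mm thick; round black grip 30 mm wide, 46 mm high. 0.12 kg. Point on the axis 45 mm above the foot (half-way up; the grip is 1 mm below to 45 mm above it), z to the grip; 5 mm above the hole's mouth when home.
- board: Green chopping board, 320 (x) x 240 (y) mm, 12 mm thick, fixed. Origin: centre of its underside.
- tray: Shallow steel washing-up tray, 148 (x) x 228 (y) mm, walls 30 mm high, floor 12 mm above the table, fixed; two cutters stand in it. Origin: centre of its underside.
- celeriac1: Bystander: unpeeled celeriac, 110 mm across, 94 mm high, beyond the rack and board. Origin: centre of its underside.
- celeriac2: Bystander: peeled celeriac, 100 mm across, 85 mm high, beyond the rack. Origin: centre of its underside.
- celeriac3: Bystander: small peeled celeriac, 72 mm across, 61 mm high, on the far part of the chopping board. Origin: centre of its underside.
- knife: Bystander: small kitchen knife with red handle, 190 mm long, 16 mm high, lying on the chopping board. Origin: centre of its underside.
- peeler: Bystander: vegetable peeler with black handle, 150 mm long, 14 mm high, lying on the table nearer the robot than the rack. Origin: centre of its underside.
- bottle: Bystander: green bottle, 64 mm across, 210 mm high. Origin: centre of its underside.
- cup: Bystander: white cup, 80 mm across, 85 mm high. Origin: centre of its underside.
There are look-alikes about, which are no part of the job. What is shaped like the part that bears cutter20_c but orange or pink is not meant.

How it is judged:
By the outcome, as a careful person would: the job done as asked, in the order asked, and still so for the second after the job is handed in, with the robot touching nothing.
It also fails if it takes over 58 s, if anything falls off the work surface, if the arm or the gripper's body presses on something with over 40 N, if the wrist force passes 120 N, or if a joint passes its speed limit or range.

## Working session

There is one attempt and no reset: what is moved stays moved. The work goes in short steps, Python scripts to look and compute and a tool call to move; the robot and the scene stay as the last step left them, time stands still between calls to the robot, and variables do not carry over. Pictures are saved under pics/ and viewed, and the job is handed in when it is done.

Besides the shell and the picture viewer there is one more tool, called as name([rows], argument=value, ...), one row to a line, values as JSON. play_rows: Moves the arm, as the interface text tells. Its arguments: {"type":"object","properties":{"commands":{"type":"array"},"squeeze":{"type":"number"}},"required":["commands"]}

```bash
mkdir -p pics; ls; python3 - <<'E'
from cell import manip
import cv2,numpy as np
print(manip.read_state())
for n in("scene","top"):
    p,d=manip.camera(n); cv2.imwrite(f"pics/{n}0.png",p[:,:,::-1]); np.save(f"pics/{n}0.npy",d)
    i=manip.camera_info(n); print(n,i)
E
```

```text
pics
{'clock': 0.0, 'joints': array([-1.18259008e+00,  3.00493861e-01,  1.52162207e+00,  9.56715605e-06,
        1.32066535e+00, -6.66286421e-02]), 'qd': array([ 0.00068346,  0.00105778,  0.00141586, -0.00014651,  0.00198389,
       -0.00037966]), 'effort': array([ 2.17616471e-03, -5.31791389e+01, -3.52732801e+01,  7.08642486e-02,
        2.43728334e-02, -1.34745628e-04]), 'eef_pos': array([ 241.50526066, -493.83893719,  204.85649764]), 'eef_rot': array([-3.14040728e+00, -8.83844019e-05,  4.54832463e-01]), 'wrist_force': array([-0.83861906,  0.15847802,  0.09970697]), 'moment': array([-0.01210584,  0.02057057,  0.0073341 ]), 'finger_gap': 94.1697621156786}
scene {'intrinsics': array([[546.69123233,   0.        , 280.04495678],
       [  0.        , 546.69123233, 210.24675554],
       [  0.        ,   0.        ,   1.        ]]), 'camera_from_world': array([[ 7.89334934e-01,  6.13934499e-01, -5.89858980e-03,
        -3.17768594e+02],
       [-4.14539126e-01,  5.40010198e-01,  7.32493207e-01,
         2.11783963e+02],
       [ 4.52888149e-01, -5.75737281e-01,  6.80748785e-01,
        -1.74483941e+03],
       [ 0.00000000e+00,  0.00000000e+00,  0.00000000e+00,
         1.00000000e+00]])}
top {'intrinsics': array([[442.68633898,   0.        , 284.69034546],
       [  0.        , 442.68633898, 215.86590758],
       [  0.        ,   0.        ,   1.        ]]), 'camera_from_world': array([[ 2.92472277e-02, -9.99568609e-01,  2.68242290e-03,
        -1.40218139e+02],
       [ 9.98010090e-01,  2.93513867e-02,  5.58064103e-02,
        -4.85303667e+02],
       [-5.58610688e-02,  1.04490233e-03,  9.98438005e-01,
        -1.27748643e+03],
       [ 0.00000000e+00,  0.00000000e+00,  0.00000000e+00,
         1.00000000e+00]])}
```

View pics/scene0.png

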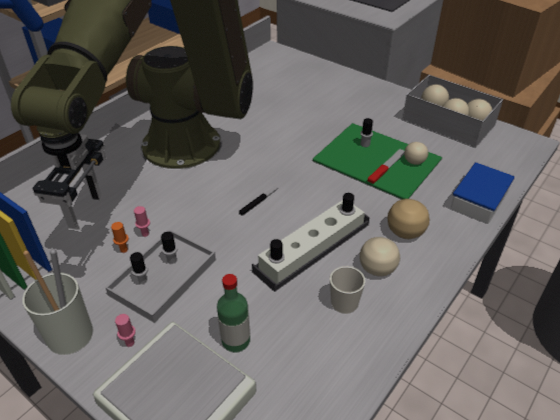

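View pics/top0.png

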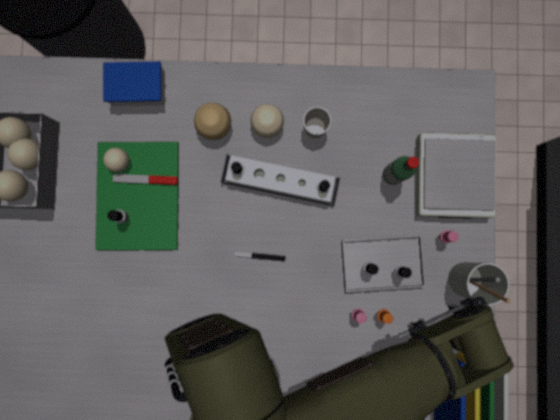

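The board cutter is at top (116,216) and scene (367,132). The rack is at top (225–338, 157–203), with its three empty holes at about (259,174), (281,178) and (302,182). I'll enlarge these.

```bash
python3 - <<'E'
import cv2,numpy as np
t=cv2.imread("pics/top0.png");s=cv2.imread("pics/scene0.png")
def c(im,x,y,w,h,k): return cv2.convertScaleAbs(cv2.resize(im[y:y+h,x:x+w],None,fx=k,fy=k,interpolation=cv2.INTER_CUBIC),alpha=1.6)
cv2.imwrite("pics/rack_t.png",c(t,215,145,130,65,6))
a=c(t,90,190,60,50,6);b=c(s,340,105,60,50,6)
r=c(s,245,180,130,105,6)
cv2.imwrite("pics/cut.png",np.hstack([a,b]));cv2.imwrite("pics/rack_s.png",r[:600])
E
```

```text
(no output)
```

View pics/rack_t.png

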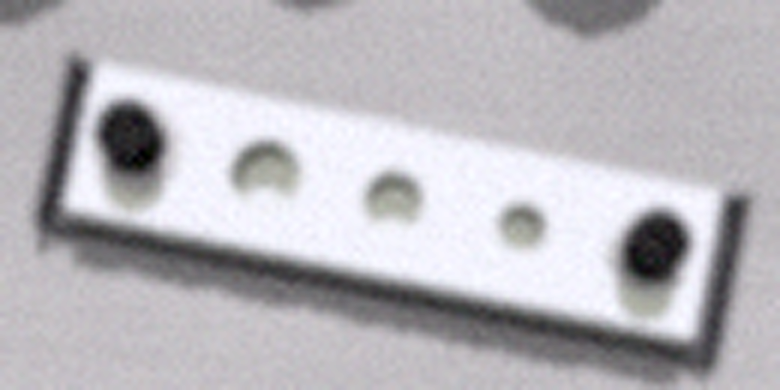

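View pics/cut.png

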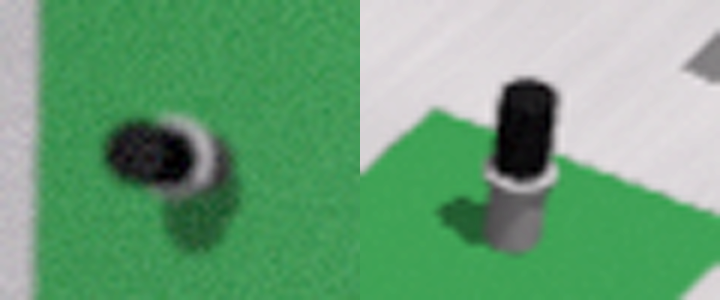

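View pics/rack_s.png

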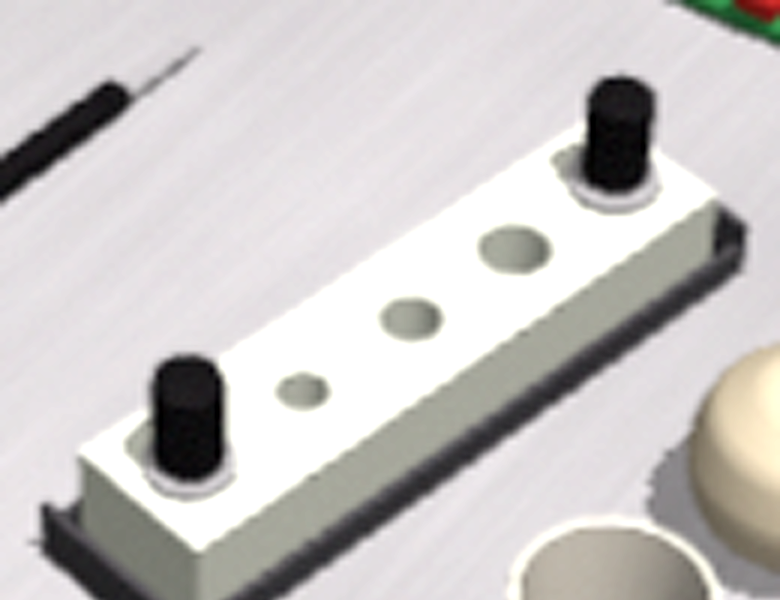

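The tube looks nearly as wide as the grip, so it's probably the 30. I'll measure it properly, compare it with the tray cutters, and locate the holes.

```bash
cat > h.py <<'E'
import numpy as np,cv2
from cell import manip
def proj(n,P):
    i=manip.camera_info(n);K=i["intrinsics"];T=i["camera_from_world"]
    P=np.atleast_2d(P);c=P@T[:3,:3].T+T[:3,3];c=c*[1,-1,-1]
    u=c@K.T;return u[:,:2]/u[:,2:],c[:,2]
def unproj(n,uv,z):
    i=manip.camera_info(n);K=i["intrinsics"];T=i["camera_from_world"];R=T[:3,:3]
    d=np.linalg.inv(K)@np.array([uv[0],uv[1],1])*[1,-1,-1]
    o=-R.T@T[:3,3];w=R.T@d
    return o+w*(z-o[2])/w[2]
def crop(im,x,y,w,h,k,a=1.6): return cv2.convertScaleAbs(cv2.resize(im[y:y+h,x:x+w],None,fx=k,fy=k,interpolation=cv2.INTER_CUBIC),alpha=a)
def cp(x,y,k,cx,cy): return ((cx+.5)/k-.5+x,(cy+.5)/k-.5+y)
E
python3 - <<'E'
from h import *
np.set_printoptions(precision=1,suppress=True)
for n,cs in (("scene",[(514,249),(411,319),(302,391)]),("top",[(266,167),(393,196),(522,225)])):
    for c in cs:
        o=(245,180) if n=="scene" else (215,145)
        print(n,unproj(n,cp(*o,6,*c),55))
# cutter: grip top, collar, foot
print("grip top s",unproj("scene",cp(340,105,6,529-360,88),102))
print("foot s",unproj("scene",cp(340,105,6,515-360,240),12))
print("grip top t",unproj("top",cp(90,190,6,133,150),102))
print("collar t",unproj("top",cp(90,190,6,184,154),56))
uv,d=proj("scene",[[690,190,12],[690,190,56]]);f=546.7
print(d,[w*6*f/d[0] for w in(20,25,30)],38*6*f/d[1])
s=cv2.imread("pics/scene0.png");t=cv2.imread("pics/top0.png")
cv2.imwrite("pics/tray.png",np.vstack([crop(s,110,220,90,60,8),]))
cv2.imwrite("pics/cut2.png",crop(s,345,110,45,45,13))
E
```

```text
scene [606.9 -52.4  55. ]
scene [ 596.4 -113.6   55. ]
scene [ 585.  -174.6   55. ]
top [608.2 -49.1  55. ]
top [ 596.2 -109.6   55. ]
top [ 584.2 -171.    55. ]
grip top s [473. 344. 102.]
foot s [477.7 340.   12. ]
grip top t [474.  343.5 102. ]
collar t [475.  337.5  56. ]
[1533.6 1503.6] [np.float64(42.77867907320287), np.float64(53.473348841503594), np.float64(64.16801860980432)] 82.89862854352518
```

View pics/tray.png

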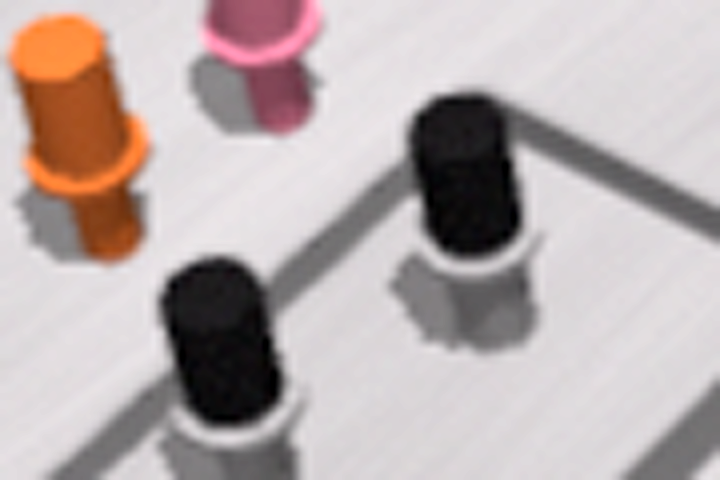

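View pics/cut2.png

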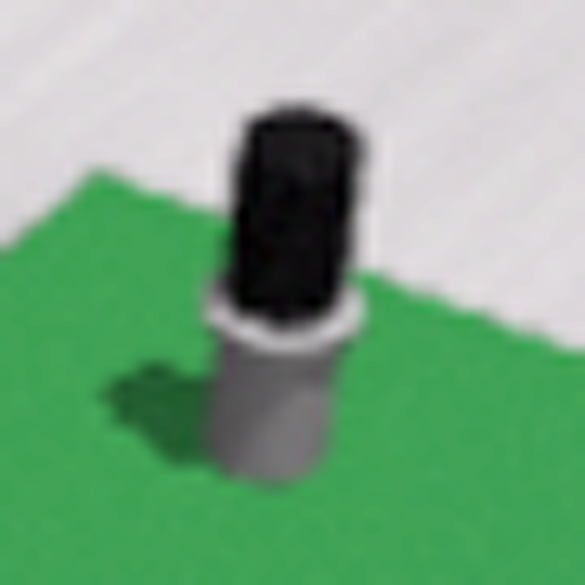

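The widths fall between sizes by eye, so I'll take subpixel widths from edge profiles.

```bash
python3 - <<'E'
from h import *
np.set_printoptions(precision=2,suppress=True,linewidth=150)
s=cv2.imread("pics/scene0.png").astype(float)
for y in range(137,147):
    print(y,"B",s[y,352:378,0].astype(int)); 
    g=s[y,:,1]-s[y,:,2]
    print("   G-R",g[352:378].astype(int))
c=np.array([475,340.])
for r in (10,12.5,15):
    pts=[[c[0]+r*np.cos(a),c[1]+r*np.sin(a),z] for z in(22,32,42) for a in np.linspace(0,6.28,60)]
    uv,_=proj("scene",pts); uv=uv.reshape(3,60,2)
    print(r,[(u[:,0].min(),u[:,0].max(),u[:,1].mean()) for u in uv])
E
```

```text
137 B [54 54 54 52 49 49 51 54 53 48 50 53 57 62 67 70 69 66 58 53 55 54 54 54 54 54]
   G-R [61 62 62 60 57 56 60 62 56 28  0 -1  0 -1 -1 -1 -1  0  8 41 62 62 62 62 62 62]
138 B [54 52 49 42 30 31 40 49 48 48 52 53 55 58 59 59 58 57 55 54 53 52 54 54 54 55]
   G-R [63 60 58 50 38 38 47 57 51 24 -1 -1 -1 -1 -1 -1 -1 -2 17 49 62 62 62 62 62 62]
139 B [52 42 30 32 32 32 31 30 34 42 50 54 56 58 61 62 63 62 57 55 54 54 53 55 55 54]
   G-R [60 50 38 38 37 39 38 37 29  8 -2 -2 -2 -2  0 -2 -1 -2 22 54 63 62 63 62 61 62]
140 B [46 37 31 30 30 29 30 30 33 44 52 54 57 59 63 69 74 73 66 54 53 54 54 55 56 54]
   G-R [55 40 37 37 38 38 38 37 27  8 -1  0 -1 -2 -2 -1 -1  0 22 55 63 62 62 62 62 62]
141 B [54 44 30 30 31 33 30 31 35 46 52 54 57 61 69 73 73 73 64 55 54 54 55 56 54 54]
   G-R [62 53 39 38 36 38 38 37 24  5 -1 -2 -1 -2 -2 -1 -2 -1 27 62 62 62 62 62 62 61]
142 B [55 48 38 35 31 32 32 32 36 47 52 55 59 66 71 74 74 71 63 53 53 53 55 55 54 54]
   G-R [62 56 45 42 38 38 36 36 22  4 -1 -1 -1 -2 -2 -2 -1  0 29 62 62 63 62 62 62 63]
143 B [54 55 54 48 36 32 30 31 38 48 52 56 63 69 73 74 74 69 5
[... 813 characters left out ...]
51358746167)), (np.float64(362.39104934095894), np.float64(368.87885349431417), np.float64(136.41188579617864))]
12.5 [(np.float64(360.97001954613245), np.float64(369.01469264963464), np.float64(141.68897075548958)), (np.float64(361.2743125196768), np.float64(369.35150761130984), np.float64(139.0643972219303)), (np.float64(361.5810459153193), np.float64(369.6910269790596), np.float64(136.41876374609882))]
15 [(np.float64(360.1666572798366), np.float64(369.82053196785864), np.float64(141.69636149763994)), (np.float64(360.46771492725674), np.float64(370.1606181695798), np.float64(139.0717836933809)), (np.float64(360.7711868344068), np.float64(370.5034354383282), np.float64(136.4261455058737))]
```

Measured tube width is about 9.8 px. A 30 mm tube should give 9.65 px and a 25 mm tube 8.05 px, so this is the **30 mm cutter** and it goes in hole30, the largest empty hole. Next, a planning helper, and I'll refine the positions of the hole and the rack axis.

```bash
cat >> h.py <<'E'
from scipy.spatial.transform import Rotation as Ro
def plan(target,yaw=None,n=10,nrot=None):
    s=manip.read_state();p=s["eef_pos"];r=s["eef_rot"]
    R=Ro.from_euler("xyz",r);y0=r[2];yaw=y0 if yaw is None else yaw
    nrot=nrot or n;d=(np.array(target)-p)/n
    print("from",p.round(1),"yaw",round(y0,3))
    for k in range(n):
        a=y0+(yaw-y0)*min(k,nrot)/nrot
        Rk=Ro.from_euler("xyz",[np.pi,0,a])
        v=Rk.inv().apply(d)/1000
        print(k+1,v.round(4),"wz",round(-np.degrees((yaw-y0)/nrot) if k<nrot else 0,2))
def st():
    s=manip.read_state();print({k:np.round(s[k],3) for k in("clock","eef_pos","eef_rot","wrist_force","finger_gap","joints")})
E
python3 - <<'E'
from h import *
np.set_printoptions(precision=1,suppress=True)
for n,b in(("scene",[(325,217,336,228)]),("top",[])):
    im=cv2.imread(f"pics/{n}0.png").astype(int)
    g=im.sum(2)/3
    for c in ([(330.3,221.1),(313.1,232.8),(294.9,244.8)] if n=="scene" else [(258.9,172.5),(280,177.3),(301.6,182)]):
        x,y=map(round,c);w=9
        P=g[y-w:y+w+1,x-w:x+w+1]; hi=np.percentile(P,80)
        m=((hi-P)>hi*.12).astype(np.uint8)
        k,l,stt,cen=cv2.connectedComponentsWithStats(m)
        j=l[w,w] or l[w-2,w]; q=cen[j]+[x-w,y-w]
        print(n,q,stt[j],unproj(n,q,55))
plan([475,342,180],1.392,14,6)
E
```

```text
scene [330.3 221.1] [ 3  5 14  9 96] [607.1 -52.4  55. ]
scene [313.  232.6] [ 4  5 11  8 74] [ 595.9 -113.2   55. ]
scene [295.1 244.8] [ 4  6 11  7 54] [ 585.3 -174.4   55. ]
top [258.7 172.4] [ 3  5 12 10 94] [608.1 -48.5  55. ]
top [280.2 177.4] [ 4  5 11  9 78] [ 595.9 -109.9   55. ]
top [301.6 182.1] [ 5  5  8  9 58] [ 584.1 -171.    55. ]
from [ 241.5 -493.9  204.9] yaw 0.455
1 [ 0. -0.  0.] wz -8.95
2 [ 0. -0.  0.] wz -8.95
3 [ 0.1 -0.   0. ] wz -8.95
4 [ 0.1 -0.   0. ] wz -8.95
5 [ 0.1 -0.   0. ] wz -8.95
6 [ 0.1 -0.   0. ] wz -8.95
7 [0.1 0.  0. ] wz 0
8 [0.1 0.  0. ] wz 0
9 [0.1 0.  0. ] wz 0
10 [0.1 0.  0. ] wz 0
11 [0.1 0.  0. ] wz 0
12 [0.1 0.  0. ] wz 0
13 [0.1 0.  0. ] wz 0
14 [0.1 0.  0. ] wz 0
```

```bash
python3 - <<'E'
from h import *
plan([475,342,180],1.392,14,6)
E
```

```text
from [ 241.5 -493.9  204.9] yaw 0.455
1 [ 0.0412 -0.0463  0.0018] wz -8.95
2 [ 0.0479 -0.0393  0.0018] wz -8.95
3 [ 0.0534 -0.0314  0.0018] wz -8.95
4 [ 0.0577 -0.0227  0.0018] wz -8.95
5 [ 0.0605 -0.0135  0.0018] wz -8.95
6 [ 0.0619 -0.0039  0.0018] wz -8.95
7 [0.0617 0.0058 0.0018] wz 0
8 [0.0617 0.0058 0.0018] wz 0
9 [0.0617 0.0058 0.0018] wz 0
10 [0.0617 0.0058 0.0018] wz 0
11 [0.0617 0.0058 0.0018] wz 0
12 [0.0617 0.0058 0.0018] wz 0
13 [0.0617 0.0058 0.0018] wz 0
14 [0.0617 0.0058 0.0018] wz 0
```

play_rows([
  {"x": 0.041, "y": -0.046, "z": 0.002, "wz": -9},
  {"x": 0.048, "y": -0.039, "z": 0.002, "wz": -9},
  {"x": 0.053, "y": -0.031, "z": 0.002, "wz": -9},
  {"x": 0.058, "y": -0.023, "z": 0.002, "wz": -9},
  {"x": 0.06, "y": -0.013, "z": 0.002, "wz": -9},
  {"x": 0.062, "y": -0.004, "z": 0.002, "wz": -9},
  {"x": 0.062, "y": 0.006, "z": 0.002},
  {"x": 0.062, "y": 0.006, "z": 0.002},
  {"x": 0.062, "y": 0.006, "z": 0.002},
  {"x": 0.062, "y": 0.006, "z": 0.002},
  {"x": 0.062, "y": 0.006, "z": 0.002},
  {"x": 0.062, "y": 0.006, "z": 0.002},
  {"x": 0.062, "y": 0.006},
  {"x": 0.061, "y": 0.006},
  {},
])

```text
$.commands[0]: bad value
```

```bash
python3 - <<'E'
from h import *
st()
plan([475,342,64],1.392,4)
p,d=manip.camera("top");q,e=manip.camera("scene")
cv2.imwrite("pics/a1.png",np.hstack([crop(p[:,:,::-1],70,160,100,100,4),crop(q[:,:,::-1],320,60,100,100,4)]))
E
```

```text
{'clock': np.float64(0.1), 'eef_pos': array([ 241.526, -493.86 ,  204.933]), 'eef_rot': array([-3.141, -0.   ,  0.455]), 'wrist_force': array([-0.738,  0.039, -1.373]), 'finger_gap': np.float64(93.805), 'joints': array([-1.183,  0.3  ,  1.522,  0.   ,  1.321, -0.067])}
from [ 241.5 -493.9  204.9] yaw 0.455
1 [ 0.1442 -0.1621  0.0352] wz -13.42
2 [ 0.1779 -0.1242  0.0352] wz -13.42
3 [ 0.2019 -0.0795  0.0352] wz -13.42
4 [ 0.2148 -0.0304  0.0352] wz -13.42
```

View pics/a1.png

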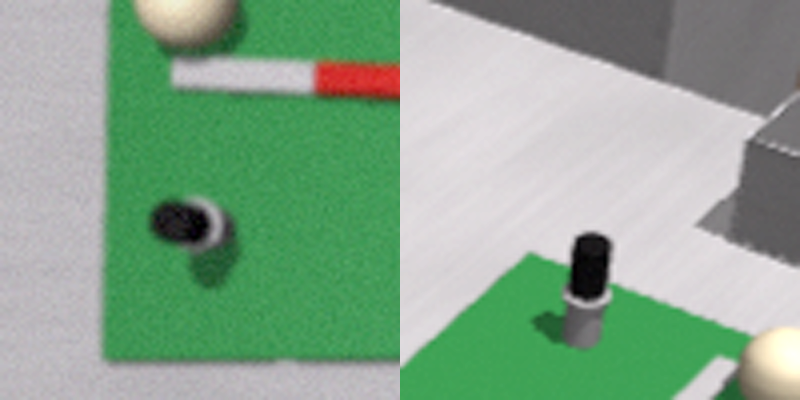

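The call was refused and nothing moved, most likely because every row needs all its keys. I'll give them all.

play_rows([
  {"x": 0.041, "y": -0.046, "z": 0.002, "wx": 0, "wy": 0, "wz": -9, "grip": 1},
  {"x": 0.048, "y": -0.039, "z": 0.002, "wx": 0, "wy": 0, "wz": -9, "grip": 1},
  {"x": 0.053, "y": -0.031, "z": 0.002, "wx": 0, "wy": 0, "wz": -9, "grip": 1},
  {"x": 0.058, "y": -0.023, "z": 0.002, "wx": 0, "wy": 0, "wz": -9, "grip": 1},
  {"x": 0.06, "y": -0.013, "z": 0.002, "wx": 0, "wy": 0, "wz": -9, "grip": 1},
  {"x": 0.062, "y": -0.004, "z": 0.002, "wx": 0, "wy": 0, "wz": -9, "grip": 1},
  {"x": 0.062, "y": 0.006, "z": 0.002, "wx": 0, "wy": 0, "wz": 0, "grip": 1},
  {"x": 0.062, "y": 0.006, "z": 0.002, "wx": 0, "wy": 0, "wz": 0, "grip": 1},
  {"x": 0.062, "y": 0.006, "z": 0.002, "wx": 0, "wy": 0, "wz": 0, "grip": 1},
  {"x": 0.062, "y": 0.006, "z": 0.002, "wx": 0, "wy": 0, "wz": 0, "grip": 1},
  {"x": 0.062, "y": 0.006, "z": 0.002, "wx": 0, "wy": 0, "wz": 0, "grip": 1},
  {"x": 0.062, "y": 0.006, "z": 0.002, "wx": 0, "wy": 0, "wz": 0, "grip": 1},
  {"x": 0.062, "y": 0.006, "z": 0, "wx": 0, "wy": 0, "wz": 0, "grip": 1},
  {"x": 0.061, "y": 0.006, "z": 0, "wx": 0, "wy": 0, "wz": 0, "grip": 1},
  {"x": 0, "y": 0, "z": 0, "wx": 0, "wy": 0, "wz": 0, "grip": 1},
])

```text
clock: 2.08
eef_pos: [473.5, 345.2, 179.9]
eef_rot: [-3.14, 0.001, 1.401]
wrist_force: [0.5, -1.1, -0.4]
finger_gap: 94.1
```

```bash
python3 - <<'E'
from h import *
st()
plan([475,342,64],1.392,4)
p,d=manip.camera("top");q,e=manip.camera("scene")
cv2.imwrite("pics/a2.png",np.hstack([crop(p[:,:,::-1],70,160,100,100,4),crop(q[:,:,::-1],320,60,100,100,4)]))
E
```

```text
{'clock': np.float64(2.075), 'eef_pos': array([473.532, 345.151, 179.926]), 'eef_rot': array([-3.140e+00,  1.000e-03,  1.401e+00]), 'wrist_force': array([ 0.528, -1.111, -0.371]), 'finger_gap': np.float64(94.075), 'joints': array([0.567, 0.402, 1.445, 0.   , 1.297, 0.737])}
from [473.5 345.2 179.9] yaw 1.401
1 [-0.0007  0.0005  0.029 ] wz 0.12
2 [-0.0007  0.0005  0.029 ] wz 0.12
3 [-0.0007  0.0005  0.029 ] wz 0.12
4 [-0.0007  0.0005  0.029 ] wz 0.12
```

View pics/a2.png

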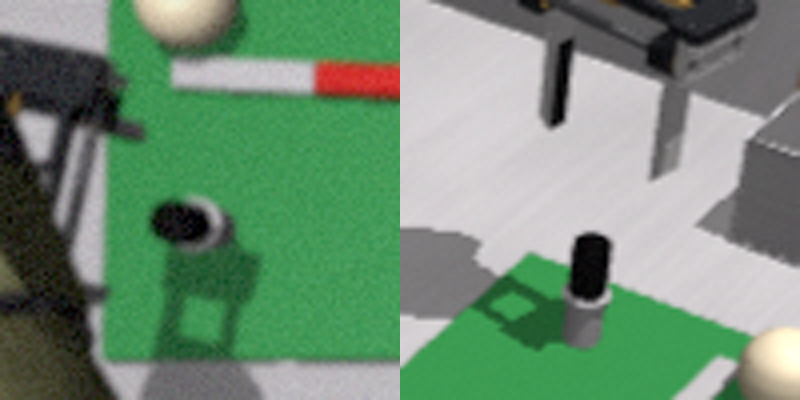

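The open fingers straddle the upright cutter, and the knife and celeriac are clear. Descending.

play_rows([
  {"x": -0.001, "y": 0.001, "z": 0.029, "wx": 0, "wy": 0, "wz": 0, "grip": 1},
  {"x": -0.001, "y": 0, "z": 0.029, "wx": 0, "wy": 0, "wz": 0, "grip": 1},
  {"x": -0.001, "y": 0.001, "z": 0.029, "wx": 0, "wy": 0, "wz": 0, "grip": 1},
  {"x": 0, "y": 0, "z": 0.027, "wx": 0, "wy": 0, "wz": 0, "grip": 0.7},
  {"x": 0, "y": 0, "z": 0, "wx": 0, "wy": 0, "wz": 0, "grip": 0.5},
  {"x": 0, "y": 0, "z": 0, "wx": 0, "wy": 0, "wz": 0, "grip": 0.45},
])

```text
clock: 2.92
eef_pos: [475.9, 338.8, 69.0]
eef_rot: [3.14, -0.001, 1.397]
wrist_force: [-1.1, 0.4, -0.6]
finger_gap: 67.2
```

```bash
python3 - <<'E'
from h import *
st()
p,d=manip.camera("top");q,e=manip.camera("scene")
cv2.imwrite("pics/a3.png",np.hstack([crop(p[:,:,::-1],85,180,65,65,6),crop(q[:,:,::-1],335,90,65,65,6)]))
E
```

```text
{'clock': np.float64(2.925), 'eef_pos': array([475.886, 338.761,  69.03 ]), 'eef_rot': array([ 3.140e+00, -1.000e-03,  1.397e+00]), 'wrist_force': array([-1.112,  0.371, -0.641]), 'finger_gap': np.float64(67.225), 'joints': array([ 0.556,  0.516,  1.555, -0.   ,  1.069,  0.73 ])}
```

View pics/a3.png

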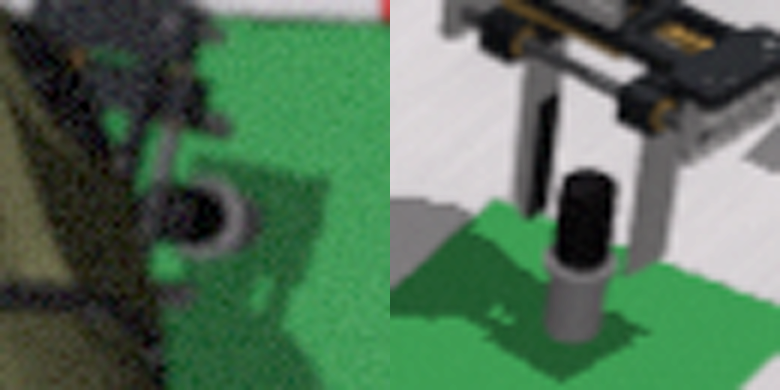

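The cutter stands between the fingers (scene crop, around (585,215)). A small correction, then close.

play_rows([
  {"x": 0.003, "y": 0, "z": 0.004, "wx": 0, "wy": 0, "wz": 0, "grip": 0.45},
  {"x": 0, "y": 0, "z": 0, "wx": 0, "wy": 0, "wz": 0, "grip": 0.2},
  {"x": 0, "y": 0, "z": 0, "wx": 0, "wy": 0, "wz": 0, "grip": 0.1},
  {"x": 0, "y": 0, "z": 0, "wx": 0, "wy": 0, "wz": 0, "grip": 0.1},
  {"x": 0, "y": 0, "z": 0, "wx": 0, "wy": 0, "wz": 0, "grip": 0.1},
  {"x": 0, "y": 0, "z": 0, "wx": 0, "wy": 0, "wz": 0, "grip": 0.1},
  {"x": 0, "y": 0, "z": 0, "wx": 0, "wy": 0, "wz": 0, "grip": 0.1},
], squeeze=15)

```text
clock: 3.9
eef_pos: [475.8, 342.1, 63.5]
eef_rot: [3.142, -0.0, 1.397]
wrist_force: [-0.6, 0.4, 1.3]
finger_gap: 29.6
```

```bash
python3 - <<'E'
from h import *
st()
q,e=manip.camera("scene")
cv2.imwrite("pics/a4.png",crop(q[:,:,::-1],335,90,65,65,8))
E
```

```text
{'clock': np.float64(3.9), 'eef_pos': array([475.786, 342.071,  63.501]), 'eef_rot': array([ 3.142, -0.   ,  1.397]), 'wrist_force': array([-0.553,  0.448,  1.345]), 'finger_gap': np.float64(29.648), 'joints': array([0.561, 0.528, 1.551, 0.   , 1.063, 0.734])}
```

View pics/a4.png

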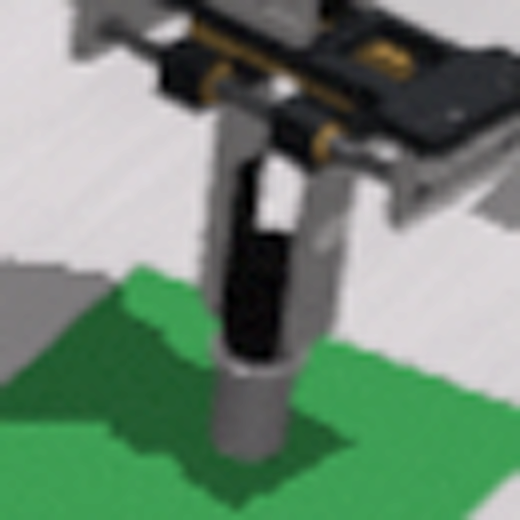

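Gap is 29.6 mm with the cutter upright between the pads. With TCP at 63.5 the foot is at 12, so the rim should touch the block at TCP ≈106.5 and home is ≈66.5. Lift and carry.

play_rows([
  {"x": 0, "y": 0, "z": -0.01, "wx": 0, "wy": 0, "wz": 0, "grip": 0.1},
  {"x": 0, "y": 0, "z": -0.04, "wx": 0, "wy": 0, "wz": 0, "grip": 0.1},
  {"x": 0, "y": 0, "z": -0.04, "wx": 0, "wy": 0, "wz": 0, "grip": 0.1},
  {"x": 0, "y": 0, "z": -0.03, "wx": 0, "wy": 0, "wz": 0, "grip": 0.1},
  {"x": 0, "y": 0, "z": 0, "wx": 0, "wy": 0, "wz": 0, "grip": 0.1},
], squeeze=25)

```text
clock: 4.58
eef_pos: [476.6, 342.4, 186.1]
eef_rot: [3.138, -0.003, 1.397]
wrist_force: [0.3, 0.6, -1.4]
finger_gap: 29.4
```

```bash
python3 - <<'E'
from h import *
st()
plan([607.5,-50.5,183],1.388,10)
E
```

```text
{'clock': np.float64(4.575), 'eef_pos': array([476.586, 342.44 , 186.074]), 'eef_rot': array([ 3.138e+00, -3.000e-03,  1.397e+00]), 'wrist_force': array([ 0.315,  0.584, -1.443]), 'finger_gap': np.float64(29.365), 'joints': array([ 0.561,  0.395,  1.44 , -0.   ,  1.303,  0.734])}
from [476.6 342.4 186.1] yaw 1.397
1 [-0.0364  0.0197  0.0003] wz 0.05
2 [-0.0364  0.0197  0.0003] wz 0.05
3 [-0.0364  0.0197  0.0003] wz 0.05
4 [-0.0364  0.0198  0.0003] wz 0.05
5 [-0.0364  0.0198  0.0003] wz 0.05
6 [-0.0364  0.0198  0.0003] wz 0.05
7 [-0.0363  0.0199  0.0003] wz 0.05
8 [-0.0363  0.0199  0.0003] wz 0.05
9 [-0.0363  0.0199  0.0003] wz 0.05
10 [-0.0363  0.02    0.0003] wz 0.05
```

play_rows([
  {"x": -0.018, "y": 0.01, "z": 0, "wx": 0, "wy": 0, "wz": 0.5, "grip": 0.1},
  {"x": -0.036, "y": 0.02, "z": 0, "wx": 0, "wy": 0, "wz": 0, "grip": 0.1},
  {"x": -0.036, "y": 0.02, "z": 0, "wx": 0, "wy": 0, "wz": 0, "grip": 0.1},
  {"x": -0.036, "y": 0.02, "z": 0, "wx": 0, "wy": 0, "wz": 0, "grip": 0.1},
  {"x": -0.036, "y": 0.02, "z": 0, "wx": 0, "wy": 0, "wz": 0, "grip": 0.1},
  {"x": -0.036, "y": 0.02, "z": 0, "wx": 0, "wy": 0, "wz": 0, "grip": 0.1},
  {"x": -0.036, "y": 0.02, "z": 0, "wx": 0, "wy": 0, "wz": 0, "grip": 0.1},
  {"x": -0.036, "y": 0.02, "z": 0, "wx": 0, "wy": 0, "wz": 0, "grip": 0.1},
  {"x": -0.036, "y": 0.02, "z": 0, "wx": 0, "wy": 0, "wz": 0, "grip": 0.1},
  {"x": -0.036, "y": 0.02, "z": 0, "wx": 0, "wy": 0, "wz": 0, "grip": 0.1},
  {"x": -0.02, "y": 0.009, "z": 0, "wx": 0, "wy": 0, "wz": 0, "grip": 0.1},
  {"x": 0, "y": 0, "z": 0.035, "wx": 0, "wy": 0, "wz": 0, "grip": 0.1},
  {"x": 0, "y": 0, "z": 0.02, "wx": 0, "wy": 0, "wz": 0, "grip": 0.1},
  {"x": 0, "y": 0, "z": 0, "wx": 0, "wy": 0, "wz": 0, "grip": 0.1},
  {"x": 0, "y": 0, "z": 0, "wx": 0, "wy": 0, "wz": 0, "grip": 0.1},
])

```text
clock: 6.45
eef_pos: [606.3, -49.9, 129.2]
eef_rot: [3.141, -0.0, 1.389]
wrist_force: [0.6, -0.0, -0.5]
finger_gap: 29.5
```

```bash
python3 - <<'E'
from h import *
st()
p,d=manip.camera("top");q,e=manip.camera("scene")
cv2.imwrite("pics/b1.png",p[:,:,::-1])
cv2.imwrite("pics/b1s.png",q[:,:,::-1])
cv2.imwrite("pics/b1c.png",np.hstack([crop(p[:,:,::-1],220,140,80,80,5),crop(q[:,:,::-1],290,170,80,80,5)]))
E
```

```text
{'clock': np.float64(6.45), 'eef_pos': array([606.266, -49.935, 129.237]), 'eef_rot': array([ 3.141, -0.   ,  1.389]), 'wrist_force': array([ 0.621, -0.021, -0.549]), 'finger_gap': np.float64(29.478), 'joints': array([-0.142,  0.496,  1.431,  0.   ,  1.214,  0.04 ])}
```

View pics/b1c.png

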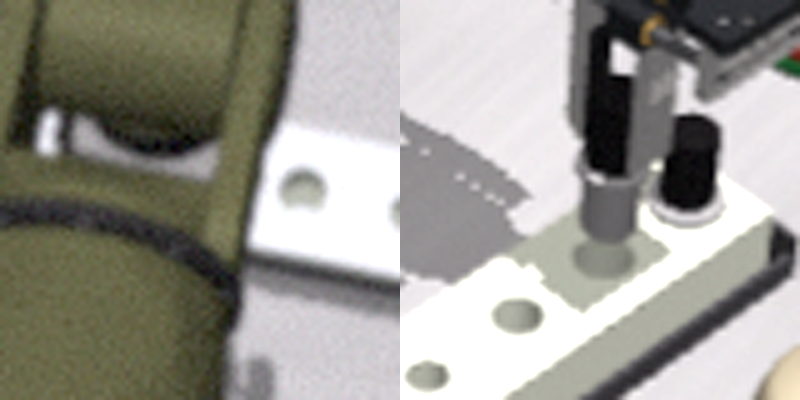

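The tube hangs just above the hole (scene crop: foot around (609,225), hole around (604,260)). I'll get the relative offset from an enlarged crop with model ellipses overlaid.

```bash
python3 - <<'E'
from h import *
q=cv2.imread("pics/b1s.png")
k=14;x0,y0,w,h=392-100+0,195,0,0
x0,y0=308-6+0,196
x0,y0=(300+400//5-380+0,0) if 0 else (390-70-0,190)
im=crop(q,x0,y0,40,40,k,1.9)
def ell(c,r,z,col):
    P=[[c[0]+r*np.cos(a),c[1]+r*np.sin(a),z] for a in np.linspace(0,6.3,60)]
    uv,_=proj("scene",P); uv=((uv-[x0,y0]+.5)*k-.5).astype(int)
    cv2.polylines(im,[uv.reshape(-1,1,2)],False,col,1)
s=np.array([606.27,-49.94]); 
a=im.copy()
ell(s,15,77.7,(0,0,255));ell(s,15,117,(0,0,255)); ell((607.1,-52.4),15.8,55,(255,0,0))
cv2.imwrite("pics/b2.png",np.hstack([a,im])[:, :])
print(im.shape)
cv2.imwrite("pics/b2.png",cv2.resize(np.hstack([a,im]),(800,400)))
cv2.imwrite("pics/b2a.png",a);cv2.imwrite("pics/b2b.png",im)
E
```

```text
(560, 560, 3)
```

View pics/b2b.png

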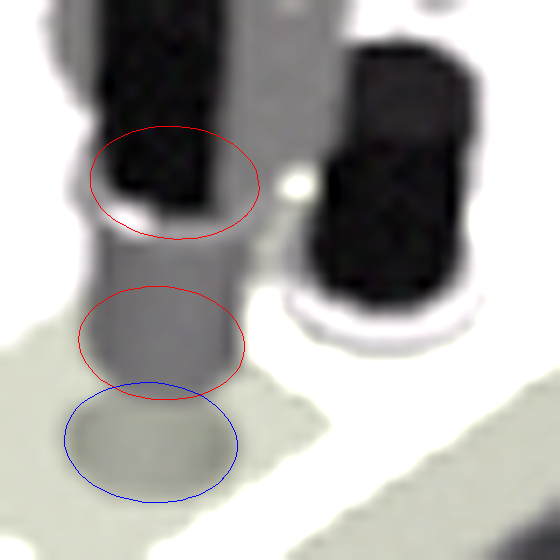

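View pics/b2a.png

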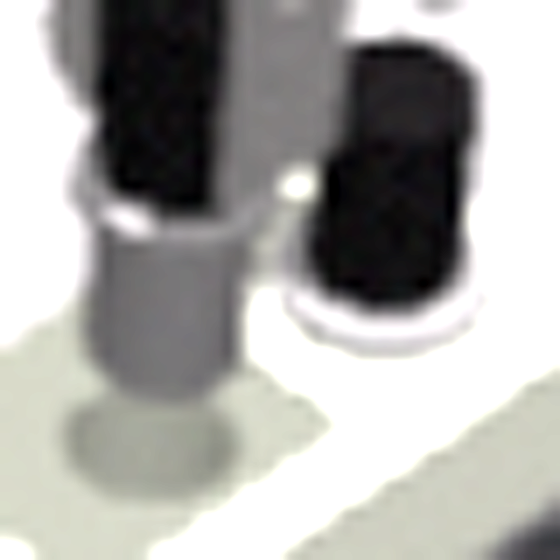

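The scene overlay agrees: the cutter is about 1.9 mm to rack +y of the hole and on line in x. I'll shift it and go down to just above the block.

play_rows([
  {"x": -0.002, "y": 0, "z": 0.01, "wx": 0, "wy": 0, "wz": 0, "grip": 0.1},
  {"x": 0, "y": 0, "z": 0.009, "wx": 0, "wy": 0, "wz": 0, "grip": 0.1},
  {"x": 0, "y": 0, "z": 0, "wx": 0, "wy": 0, "wz": 0, "grip": 0.1},
  {"x": 0, "y": 0, "z": 0, "wx": 0, "wy": 0, "wz": 0, "grip": 0.1},
])

```text
clock: 7.05
eef_pos: [605.8, -52.0, 109.5]
eef_rot: [3.142, -0.0, 1.389]
wrist_force: [-0.2, 1.1, 0.1]
finger_gap: 29.5
```

play_rows([
  {"x": 0, "y": 0, "z": 0.002, "wx": 0, "wy": 0, "wz": 0, "grip": 0.1},
  {"x": 0, "y": 0, "z": 0.002, "wx": 0, "wy": 0, "wz": 0, "grip": 0.1},
  {"x": 0, "y": 0, "z": 0, "wx": 0, "wy": 0, "wz": 0, "grip": 0.1},
])

```text
clock: 7.42
eef_pos: [606.0, -51.9, 106.2]
eef_rot: [3.141, -0.0, 1.389]
wrist_force: [-1.8, 0.7, 6.1]
finger_gap: 29.6
```

Touching at z 106.2 with 6 N up, so it isn't in yet. I'll check the moment and take a close look.

```bash
python3 - <<'E'
from h import *
st(); print(manip.read_state()["moment"])
q,e=manip.camera("scene");q=q[:,:,::-1]
k=14;x0,y0=320,190
im=crop(q,x0,y0,40,40,k,1.9);a=im.copy()
def ell(c,r,z,col):
    P=[[c[0]+r*np.cos(t),c[1]+r*np.sin(t),z] for t in np.linspace(0,6.3,60)]
    uv,_=proj("scene",P); uv=((uv-[x0,y0]+.5)*k-.5).astype(int)
    cv2.polylines(im,[uv.reshape(-1,1,2)],False,col,1)
s=manip.read_state()["eef_pos"]
ell(s[:2],15,55,(0,0,255)); ell((607.1,-52.4),15.8,55,(255,0,0))
cv2.imwrite("pics/b3.png",im)
print(manip.read_state()["wrist_force"])
E
```

```text
{'clock': np.float64(7.425), 'eef_pos': array([605.954, -51.91 , 106.216]), 'eef_rot': array([ 3.141, -0.   ,  1.389]), 'wrist_force': array([-1.767,  0.685,  6.13 ]), 'finger_gap': np.float64(29.59), 'joints': array([-0.146,  0.52 ,  1.452,  0.   ,  1.169,  0.036])}
[ 0.07503006  0.3981509  -0.01411848]
[-1.57748428  0.37934592  5.30890653]
```

View pics/b3.png

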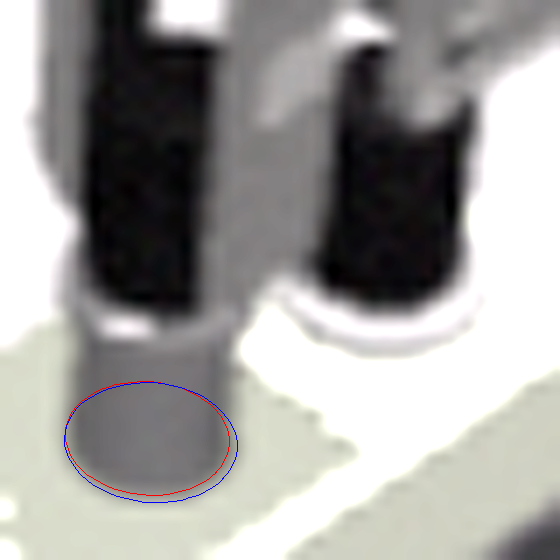

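Image suggests the tube sits about 1 mm toward rack −x within the hole outline. I'll slide lightly under the ~5 N contact, watching Fz.

play_rows([
  {"x": 0, "y": 0.0005, "z": 0, "wx": 0, "wy": 0, "wz": 0, "grip": 0.1},
  {"x": 0, "y": 0, "z": 0, "wx": 0, "wy": 0, "wz": 0, "grip": 0.1},
])

```text
clock: 7.72
eef_pos: [606.2, -51.9, 106.2]
eef_rot: [3.141, -0.0, 1.389]
wrist_force: [-3.6, 0.9, 7.1]
finger_gap: 29.6
```

play_rows([
  {"x": 0, "y": 0.0005, "z": 0, "wx": 0, "wy": 0, "wz": 0, "grip": 0.1},
  {"x": 0, "y": 0, "z": 0, "wx": 0, "wy": 0, "wz": 0, "grip": 0.1},
])

```text
clock: 7.98
eef_pos: [606.8, -52.1, 106.3]
eef_rot: [3.141, -0.0, 1.389]
wrist_force: [-3.6, 1.3, 6.5]
finger_gap: 29.6
```

play_rows([
  {"x": -0.0005, "y": 0, "z": 0, "wx": 0, "wy": 0, "wz": 0, "grip": 0.1},
  {"x": -0.0005, "y": 0, "z": 0, "wx": 0, "wy": 0, "wz": 0, "grip": 0.1},
  {"x": 0, "y": 0, "z": 0, "wx": 0, "wy": 0, "wz": 0, "grip": 0.1},
])

```text
clock: 8.35
eef_pos: [606.8, -52.7, 106.4]
eef_rot: [3.141, -0.001, 1.389]
wrist_force: [-2.6, 2.9, 5.8]
finger_gap: 29.4
```

play_rows([
  {"x": -0.0005, "y": 0, "z": 0, "wx": 0, "wy": 0, "wz": 0, "grip": 0.1},
  {"x": -0.0005, "y": 0, "z": 0, "wx": 0, "wy": 0, "wz": 0, "grip": 0.1},
  {"x": 0, "y": 0, "z": 0, "wx": 0, "wy": 0, "wz": 0, "grip": 0.1},
])

```text
clock: 8.72
eef_pos: [606.9, -53.6, 106.4]
eef_rot: [3.14, -0.001, 1.389]
wrist_force: [-0.9, 2.4, 6.8]
finger_gap: 29.3
```

```bash
cat >> h.py <<'E'
def look(name,ctr=(607.1,-52.4),foot=None,draw=True,k=18,x0=322,y0=204,w=32,h=32):
    q,e=manip.camera("scene");q=q[:,:,::-1]
    im=cv2.resize(q[y0:y0+h,x0:x0+w],None,fx=k,fy=k,interpolation=cv2.INTER_CUBIC)
    im=cv2.convertScaleAbs(im,alpha=2.2,beta=-40)
    def ell(c,r,z,col):
        P=[[c[0]+r*np.cos(t),c[1]+r*np.sin(t),z] for t in np.linspace(0,6.3,60)]
        uv,_=proj("scene",P); uv=((uv-[x0,y0]+.5)*k-.5).astype(int)
        cv2.polylines(im,[uv.reshape(-1,1,2)],False,col,1)
    if draw: ell(ctr,15.8,55,(255,0,0))
    s=manip.read_state()["eef_pos"]
    if foot is not None: ell(s[:2]+foot,15,max(s[2]-51.5,55),(0,0,255))
    cv2.imwrite(f"pics/{name}.png",im)
E
python3 - <<'E'
from h import *
look("b4"); st(); print(manip.read_state()["moment"])
E
```

```text
{'clock': np.float64(8.775), 'eef_pos': array([606.882, -53.615, 106.457]), 'eef_rot': array([ 3.140e+00, -1.000e-03,  1.389e+00]), 'wrist_force': array([0.459, 4.028, 6.658]), 'finger_gap': np.float64(29.322), 'joints': array([-1.490e-01,  5.220e-01,  1.449e+00,  1.000e-03,  1.169e+00,
        3.300e-02])}
[0.64928934 0.06087317 0.01643281]
```

View pics/b4.png

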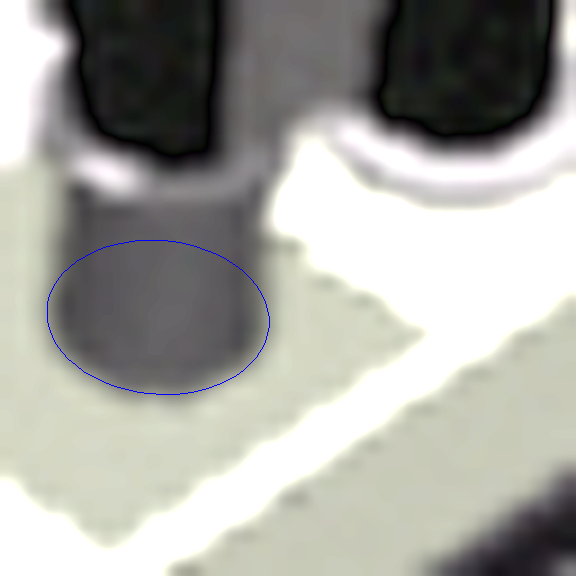

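Still on the rim. Two image comparisons bracket y at about −52.3, and the moment suggests contact on the −x side. I'll step back in rack +y and on to +x.

play_rows([
  {"x": 0.0007, "y": 0.0003, "z": 0, "wx": 0, "wy": 0, "wz": 0, "grip": 0.1},
  {"x": 0.0006, "y": 0.0003, "z": 0, "wx": 0, "wy": 0, "wz": 0, "grip": 0.1},
  {"x": 0, "y": 0, "z": 0, "wx": 0, "wy": 0, "wz": 0, "grip": 0.1},
])

```text
clock: 9.15
eef_pos: [607.2, -53.0, 106.4]
eef_rot: [3.141, 0.0, 1.389]
wrist_force: [-3.6, 0.3, 8.2]
finger_gap: 29.5
```

play_rows([
  {"x": 0, "y": 0.0005, "z": 0, "wx": 0, "wy": 0, "wz": 0, "grip": 0.1},
  {"x": 0, "y": 0.0005, "z": 0, "wx": 0, "wy": 0, "wz": 0, "grip": 0.1},
  {"x": 0, "y": 0, "z": 0, "wx": 0, "wy": 0, "wz": 0, "grip": 0.1},
])

```text
clock: 9.52
eef_pos: [608.1, -53.1, 106.4]
eef_rot: [3.141, 0.0, 1.389]
wrist_force: [-5.5, 0.2, 8.3]
finger_gap: 29.6
```

```bash
python3 - <<'E'
from h import *
look("b5"); st(); print(manip.read_state()["moment"])
E
```

```text
{'clock': np.float64(9.575), 'eef_pos': array([608.105, -53.123, 106.388]), 'eef_rot': array([3.141, 0.   , 1.389]), 'wrist_force': array([-5.149,  0.946,  8.969]), 'finger_gap': np.float64(29.648), 'joints': array([-0.147,  0.525,  1.444, -0.   ,  1.172,  0.035])}
[-0.00433867  1.13291049 -0.03800285]
```

View pics/b5.png

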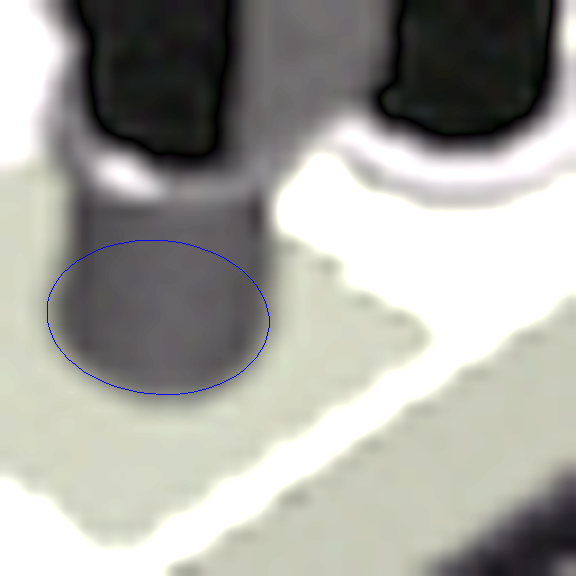

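Fz and Fx grow as I go +x, and height was lowest at the first touch. The image's depth direction is ambiguous because of the contact shadow, so force suggests the hole lies the other way. I'll lift slightly, move toward −x/+y, and feel again.

play_rows([
  {"x": 0, "y": 0, "z": -0.002, "wx": 0, "wy": 0, "wz": 0, "grip": 0.1},
  {"x": 0.002, "y": -0.003, "z": 0, "wx": 0, "wy": 0, "wz": 0, "grip": 0.1},
  {"x": 0, "y": 0, "z": 0, "wx": 0, "wy": 0, "wz": 0, "grip": 0.1},
  {"x": 0, "y": 0, "z": 0.002, "wx": 0, "wy": 0, "wz": 0, "grip": 0.1},
  {"x": 0, "y": 0, "z": 0, "wx": 0, "wy": 0, "wz": 0, "grip": 0.1},
])

```text
clock: 10.2
eef_pos: [605.5, -50.6, 105.1]
eef_rot: [-3.141, 0.0, 1.389]
wrist_force: [0.6, 1.0, -0.2]
finger_gap: 29.3
```

```bash
python3 - <<'E'
from h import *
look("b6"); st(); print(manip.read_state()["moment"])
E
```

```text
{'clock': np.float64(10.25), 'eef_pos': array([605.504, -50.614, 105.239]), 'eef_rot': array([-3.141,  0.   ,  1.389]), 'wrist_force': array([-0.468,  0.46 , -0.18 ]), 'finger_gap': np.float64(29.808), 'joints': array([-0.144,  0.521,  1.453,  0.   ,  1.168,  0.039])}
[-0.04179971 -0.04561032  0.01942286]
```

View pics/b6.png

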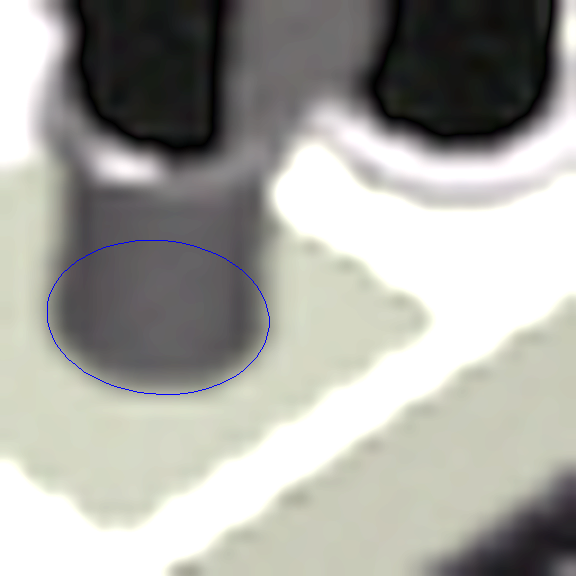

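Force is zero at z 105.1, lower than the previous contact, so it looks to be entering. I'll lower gently.

play_rows([
  {"x": 0, "y": 0, "z": 0.001, "wx": 0, "wy": 0, "wz": 0, "grip": 0.1},
  {"x": 0, "y": 0, "z": 0.001, "wx": 0, "wy": 0, "wz": 0, "grip": 0.1},
  {"x": 0, "y": 0, "z": 0, "wx": 0, "wy": 0, "wz": 0, "grip": 0.1},
])

```text
clock: 10.62
eef_pos: [605.5, -50.6, 103.3]
eef_rot: [-3.141, 0.0, 1.389]
wrist_force: [-0.4, -0.2, -0.7]
finger_gap: 29.7
```

It's in: 3 mm below the contact height with no force. Continuing in steps.

play_rows([
  {"x": 0, "y": 0, "z": 0.002, "wx": 0, "wy": 0, "wz": 0, "grip": 0.1},
  {"x": 0, "y": 0, "z": 0.002, "wx": 0, "wy": 0, "wz": 0, "grip": 0.1},
  {"x": 0, "y": 0, "z": 0, "wx": 0, "wy": 0, "wz": 0, "grip": 0.1},
])

```text
clock: 11.0
eef_pos: [605.5, -50.6, 99.2]
eef_rot: [-3.141, 0.0, 1.389]
wrist_force: [-0.7, -1.1, -0.2]
finger_gap: 29.6
```

play_rows([
  {"x": 0, "y": 0, "z": 0.003, "wx": 0, "wy": 0, "wz": 0, "grip": 0.1},
  {"x": 0, "y": 0, "z": 0.003, "wx": 0, "wy": 0, "wz": 0, "grip": 0.1},
  {"x": 0, "y": 0, "z": 0, "wx": 0, "wy": 0, "wz": 0, "grip": 0.1},
])

```text
clock: 11.38
eef_pos: [605.4, -50.6, 93.1]
eef_rot: [-3.141, 0.0, 1.389]
wrist_force: [-0.4, -0.2, -1.0]
finger_gap: 29.3
```

play_rows([
  {"x": 0, "y": 0, "z": 0.003, "wx": 0, "wy": 0, "wz": 0, "grip": 0.1},
  {"x": 0, "y": 0, "z": 0.003, "wx": 0, "wy": 0, "wz": 0, "grip": 0.1},
  {"x": 0, "y": 0, "z": 0.003, "wx": 0, "wy": 0, "wz": 0, "grip": 0.1},
  {"x": 0, "y": 0, "z": 0, "wx": 0, "wy": 0, "wz": 0, "grip": 0.1},
])

```text
clock: 11.88
eef_pos: [605.4, -50.6, 84.1]
eef_rot: [-3.141, 0.0, 1.389]
wrist_force: [1.0, -0.0, -1.9]
finger_gap: 29.4
```

play_rows([
  {"x": 0, "y": 0, "z": 0.003, "wx": 0, "wy": 0, "wz": 0, "grip": 0.1},
  {"x": 0, "y": 0, "z": 0.003, "wx": 0, "wy": 0, "wz": 0, "grip": 0.1},
  {"x": 0, "y": 0, "z": 0.003, "wx": 0, "wy": 0, "wz": 0, "grip": 0.1},
  {"x": 0, "y": 0, "z": 0.003, "wx": 0, "wy": 0, "wz": 0, "grip": 0.1},
  {"x": 0, "y": 0, "z": 0, "wx": 0, "wy": 0, "wz": 0, "grip": 0.1},
])

```text
clock: 12.5
eef_pos: [605.5, -50.6, 72.2]
eef_rot: [-3.141, 0.0, 1.389]
wrist_force: [0.3, -0.3, -0.9]
finger_gap: 29.8
```

Home is expected at about 66.5. The last millimetres go slowly.

play_rows([
  {"x": 0, "y": 0, "z": 0.002, "wx": 0, "wy": 0, "wz": 0, "grip": 0.1},
  {"x": 0, "y": 0, "z": 0.002, "wx": 0, "wy": 0, "wz": 0, "grip": 0.1},
  {"x": 0, "y": 0, "z": 0.001, "wx": 0, "wy": 0, "wz": 0, "grip": 0.1},
  {"x": 0, "y": 0, "z": 0, "wx": 0, "wy": 0, "wz": 0, "grip": 0.1},
])

```text
clock: 13.0
eef_pos: [605.5, -50.6, 67.4]
eef_rot: [-3.141, 0.0, 1.389]
wrist_force: [-0.7, -0.2, 0.1]
finger_gap: 29.3
```

play_rows([
  {"x": 0, "y": 0, "z": 0.001, "wx": 0, "wy": 0, "wz": 0, "grip": 0.1},
  {"x": 0, "y": 0, "z": 0.0005, "wx": 0, "wy": 0, "wz": 0, "grip": 0.1},
  {"x": 0, "y": 0, "z": 0, "wx": 0, "wy": 0, "wz": 0, "grip": 0.1},
])

```text
clock: 13.38
eef_pos: [605.7, -50.6, 66.5]
eef_rot: [3.141, -0.0, 1.389]
wrist_force: [-2.6, -0.1, 5.5]
finger_gap: 29.5
```

Collar contact at z 66.5 with 5.5 N, just where predicted. One more light press, a look, then release.

play_rows([
  {"x": 0, "y": 0, "z": 0.0005, "wx": 0, "wy": 0, "wz": 0, "grip": 0.1},
  {"x": 0, "y": 0, "z": 0, "wx": 0, "wy": 0, "wz": 0, "grip": 0.1},
])

```text
clock: 13.62
eef_pos: [605.7, -50.6, 66.4]
eef_rot: [3.141, -0.0, 1.389]
wrist_force: [-5.3, 0.8, 10.3]
finger_gap: 29.2
```

play_rows([
  {"x": 0, "y": 0, "z": 0, "wx": 0, "wy": 0, "wz": 0, "grip": 0.5},
  {"x": 0, "y": 0, "z": 0, "wx": 0, "wy": 0, "wz": 0, "grip": 0.7},
  {"x": 0, "y": 0, "z": 0, "wx": 0, "wy": 0, "wz": 0, "grip": 0.7},
  {"x": 0, "y": 0, "z": 0, "wx": 0, "wy": 0, "wz": 0, "grip": 0.7},
  {"x": 0, "y": 0, "z": 0, "wx": 0, "wy": 0, "wz": 0, "grip": 0.7},
])

```text
clock: 14.25
eef_pos: [605.5, -50.6, 65.4]
eef_rot: [-3.142, -0.0, 1.389]
wrist_force: [-0.7, -0.8, -0.4]
finger_gap: 65.6
```

```bash
python3 - <<'E'
from h import *
st(); look("c1",draw=False,k=10,x0=300,y0=180,w=70,h=60)
E
```

```text
{'clock': np.float64(14.25), 'eef_pos': array([605.549, -50.603,  65.404]), 'eef_rot': array([-3.142, -0.   ,  1.389]), 'wrist_force': array([-0.652, -0.798, -0.424]), 'finger_gap': np.float64(65.587), 'joints': array([-0.144,  0.568,  1.482,  0.   ,  1.092,  0.039])}
```

View pics/c1.png

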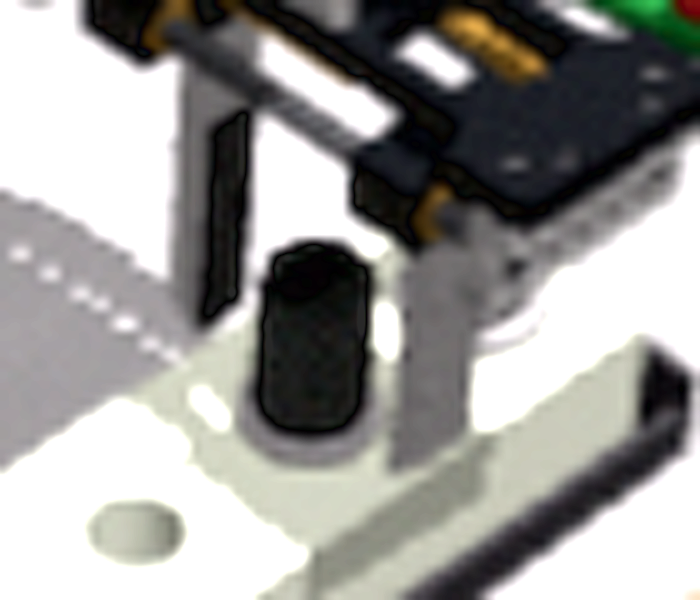

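The cutter stands upright with its collar on the block and the fingers open and clear on both sides. Raise straight up, then back toward the robot.

play_rows([
  {"x": 0, "y": 0, "z": -0.03, "wx": 0, "wy": 0, "wz": 0, "grip": 0.7},
  {"x": 0, "y": 0, "z": -0.04, "wx": 0, "wy": 0, "wz": 0, "grip": 0.7},
  {"x": 0, "y": 0, "z": -0.05, "wx": 0, "wy": 0, "wz": 0, "grip": 0.7},
  {"x": 0, "y": 0, "z": -0.03, "wx": 0, "wy": 0, "wz": 0, "grip": 0.7},
  {"x": 0, "y": -0.05, "z": 0, "wx": 0, "wy": 0, "wz": 0, "grip": 0.7},
  {"x": 0, "y": -0.05, "z": 0, "wx": 0, "wy": 0, "wz": 0, "grip": 0.7},
  {"x": 0, "y": -0.05, "z": 0, "wx": 0, "wy": 0, "wz": 0, "grip": 0.7},
  {"x": 0, "y": -0.05, "z": 0, "wx": 0, "wy": 0, "wz": 0, "grip": 0.7},
  {"x": 0, "y": 0, "z": 0, "wx": 0, "wy": 0, "wz": 0, "grip": 0.7},
  {"x": 0, "y": 0, "z": 0, "wx": 0, "wy": 0, "wz": 0, "grip": 0.7},
])

```text
clock: 15.55
eef_pos: [409.6, -14.5, 215.9]
eef_rot: [3.14, -0.0, 1.389]
wrist_force: [-0.8, -0.5, 1.2]
finger_gap: 65.8
```

```bash
python3 - <<'E'
from h import *
st()
p,d=manip.camera("top");q,e=manip.camera("scene")
cv2.imwrite("pics/c2.png",q[:,:,::-1])
cv2.imwrite("pics/c2c.png",np.hstack([crop(p[:,:,::-1],215,145,130,75,3),crop(q[:,:,::-1],245,180,130,75,3)]))
m=(e>0)
from numpy.linalg import inv
# depth height of the two +y heads in scene
i=manip.camera_info("scene");K=i["intrinsics"];T=i["camera_from_world"]
for c in [(605.5,-50.6),(617,10),(562,-235)]:
    best=-1
    uv,_=proj("scene",[[c[0],c[1],105]]);u,v=uv[0].round().astype(int)
    zs=[]
    for dv in range(-4,5):
        for du in range(-4,5):
            D=e[v+dv,u+du]
            X=inv(K)@[u+du,v+dv,1]*D*[1,-1,-1]; zs.append((T[:3,:3].T@(X-T[:3,3]))[2])
    print(c,np.percentile(zs,[50,90]).round(1))
E
```

```text
{'clock': np.float64(15.55), 'eef_pos': array([409.56 , -14.473, 215.928]), 'eef_rot': array([ 3.14 , -0.   ,  1.389]), 'wrist_force': array([-0.801, -0.502,  1.18 ]), 'finger_gap': np.float64(65.809), 'joints': array([-0.125, -0.03 ,  1.87 ,  0.   ,  1.3  ,  0.058])}
(605.5, -50.6) [103.1 106.8]
(617, 10) [103.5 106.9]
(562, -235) [  1.3 106. ]
```

View pics/c2.png

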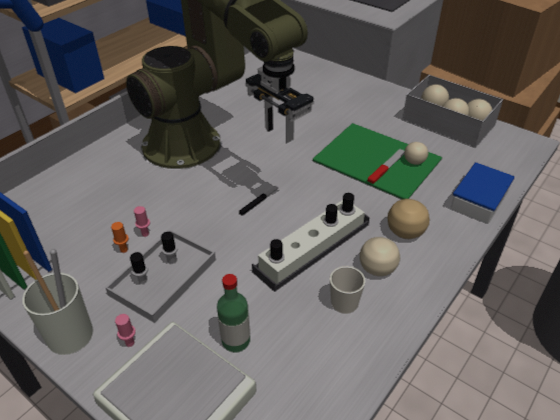

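View pics/c2c.png

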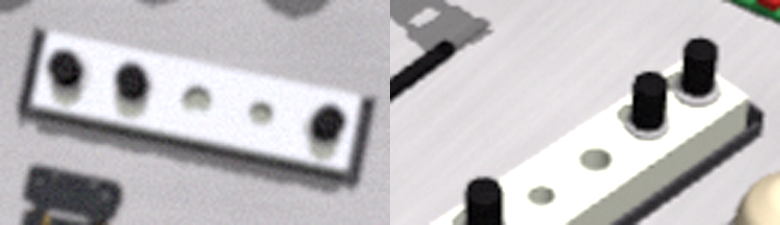

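The cutter sits in the hole next to the +y end cutter (scene (332,214)), with its head at the same height (106.8 vs 106.9). The other objects look unmoved and the arm is clear of everything.

```bash
python3 -c "
from cell import manip
print(manip.sign_off())"
```

```text
the job is handed in; nothing more can be done
None
```

The column cutter from the green board is in the white rack, upright in the 30 mm hole with its collar on the block, and I've let go of it. I handed the job in at about 15.7 s; the sign-off gives no verdict.

- **Size:** I took it for the 30 mm cutter because its tube measured about 9.8 px, where 9.65 px was expected for 30 mm and 8.05 px for 25 mm. By eye the width came out a little smaller (26–28 mm), but the tube went into the 30 mm hole without force.
- **Insertion:** It first touched the rim about 1–2 mm off. My reading of the image pointed the wrong way at first; the forces showed the right direction. The highest reading I saw while feeling for the hole was about 9 N. It then slid in freely until the collar touched at tool height 66.5 mm, as predicted, and I gave it one light press of about 10 N.
- **Last checks:** Its head is level with its neighbour's (106.8 against 106.9 mm). The arm was clear of everything and the wrist force was near zero. In the pictures the two tray cutters and the other objects look unmoved. I didn't measure whether the block shifted in its holder, but the sideways force readings stayed well below the 14 N that moves it.

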